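Find the fullest syrup tin at the sugar-painting stall

ROBOT

A 7-joint arm with a two-finger parallel gripper is mounted at the origin on the work surface. World frame = base frame: x ahead of the robot, y to its left, z up, the work surface at z = 0. Lengths are in m, angles in rad, forces in N, time in s.
With the tool pointing down it reaches from about 0.4 to 0.85 m from the base axis. Payload 10.4 kg.
Tool frame: the origin (TCP) lies on the mounting face of the last link; the fingertips stand bot.tip_reach ahead of it and the grasp point (between the pads) lies 155 mm ahead of it (bot.tip_reach is the distance from the TCP to the fingertips, in m); z points along the fingers, y is the line along which they close (so a half turn about z gives the same grasp; the last joint's range is limited). The gripper opens to 85 mm and grips with 20 to 120 N. Pads are 22 mm wide; open, the fingers measure 114 mm over their backs; the gripper's body (76 mm by 85 mm) begins 54 mm behind the grasp point. The pads swing forward as they close: fully open they stand 13 mm farther back than shut.
Start: joints at [-1.201, 0.332, -0.065, 1.46, 0.022, 1.35, -0.088], TCP at [0.239, 0.577, 0.405] pointing down, gripper open.
Joint ranges: [-2.6, 2.6], [-0.5, 2.12], [-1.47, 1.34], [0.16, 2.42], [-1.27, 4.41], [0.06, 2.06], [-2.6, 2.6]. Speed limits (rad/s): [2.22, 2.22, 2.79, 2.79, 3.14, 3.14, 3.14].

INTERFACE

Orientations are given as a rotation vector (axis times angle).
In Python, from station import bot gives the robot as it stands.
- The arm moves only by the tool arm_command, never from a script. Its argument "targets" is a list of rows, each a list of 7 numbers: the shift along the tool's x, y, z normalised to -1 to 1, where 1 is 0.4 m, then the turn, a rotation vector about the tool's x, y, z normalised to -1 to 1, where 1 is 180 degrees, then the opening, from -1 (shut) to 1 (fully open). A call has 1 to 12 rows; each row is the pose to reach, as a shift and turn from the pose commanded when the call began, along the tool's axes at that moment, turning the shorter way round; what a row does not reach only later rows make up. A row lasts 1/10 s, in which the tool goes at most 50 mm and 8.59 degrees, less where a joint would pass 70% of its speed; a pose out of reach is approached as far as the arm can. A call with a number of a shift or a turn outside -1 to 1 is refused whole. A call with a gripper value outside its range is refused whole. The fingers move at their own pace and stop on an object; the grip force is fixed at half the most. Time passes only in rows, so rows that repeat a pose let the fingers close. It gives the time, the measured TCP pose, the force, the opening and the grip force at its end, in the units of the state.
- bot.get_obs(): the state, without advancing time (a new reading comes with each control period).
- bot.camera(name): name is "side" or "top" or "wrist"; returns a dict with "pixels" (400x640x3 uint8, red, green, blue), "fx", "fy", "cx", "cy" (pixels), "distortion" ([k1, k2, p1, p2, k3] as OpenCV has them; the pictures are not rectified), "T" (4x4, takes a point from camera to world coordinates). Camera axes: x right, y down, z forward; pixel columns grow to the right and rows downward; lengths in m; the calibration is good to about 2 mm. A picture is of the moment at which its call begins. There is no depth.
- bot.close_job(): hands the job in; it is judged then, once.
The state is a dict: "time_s": time; "qpos": joint angles; "dq": joint speeds; "effort": joint torques, N m; "eef_pos": TCP position; "orientation": TCP orientation; "wrist_force": force on the tool from outside, world axes, zero at the start; "ft_torque": the same for the moment, N m; "opening": finger opening in m; "finger_force": force on a finger pad.
Only numpy, scipy, OpenCV 4.12 (cv2) and the standard library are available. Lean on these libraries where they do the work, as an engineer would, in place of code of your own. Each camera call takes 0.05 s, during which the arm holds its last target. There are 200 camera calls.

TASK

Slide the clear guard fully open, then heft the three syrup tins in order from the nearest to the robot to the farthest: lift each straight up off the case floor for a second to feel its weight, and set it gently back upright where it stood. Then lift the heaviest one upright out of the case, well above case and guard, and finish while still holding it up there in the gripper (if it is the farthest one, it may be kept in hand after its heft). Do not drop, jerk or tip a tin, leave the guard open, and leave everything else where it is.

Things in the scene. Friction and masses are not known exactly. Their poses are not given: they have to be found in the camera images.
- case: fixed wooden case, 352 x 352 mm, 112 mm high. Origin: centre of its underside; x away from the robot, y left, z up. Right half: tin bay, floor at z 10 mm, clear walls 7 mm thick up to z 112, inside x -169 to 169, y -169 to 2 mm, open on top once the guard is slid away. Left half: closed box. Tracks on its near and far top edges rise to z 126. Two bystanders under 30 mm tall stand among the tins
- guard (a joint): position (m) of the clear sliding guard, a plate 336 x 172 x 6 mm lying on the tracks, its top face 124 mm above the table: 0 = shut, over the tin bay; 0.175 = fully open at its stop, over the closed left box. It slides along the case's +y, starts between 0 and 0.05, needs about 2 N and stays where it is left
- guard_grip (a point): centre of the top edge of the guard's upright aluminium handle, 160 mm above the table: a bar 70 mm long (case x), 14 mm thick (case y), standing 36 mm up from the guard's top face, near the guard's left edge; moves with the guard. Axes as the case's
- tin_p: one of three closed tins that look alike: upright steel cylinder, 60 mm in diameter (lid 62), 95 mm tall. Origin: centre of its underside, z up. 0.13 to 0.55 kg; the heaviest outweighs either other by 0.14 kg or more, and may stand in any place. They stand in the case's bay in a row along the case's x, about 100 mm apart, at least 25 mm free between them, 45 mm to the walls at either side (case y)
- tin_k: one of three closed tins that look alike: upright steel cylinder, 60 mm in diameter (lid 62), 95 mm tall. Origin: centre of its underside, z up. 0.13 to 0.55 kg; the heaviest outweighs either other by 0.14 kg or more, and may stand in any place. They stand in the case's bay in a row along the case's x, about 100 mm apart, at least 25 mm free between them, 45 mm to the walls at either side (case y)
- tin_m: one of three closed tins that look alike: upright steel cylinder, 60 mm in diameter (lid 62), 95 mm tall. Origin: centre of its underside, z up. 0.13 to 0.55 kg; the heaviest outweighs either other by 0.14 kg or more, and may stand in any place. They stand in the case's bay in a row along the case's x, about 100 mm apart, at least 25 mm free between them, 45 mm to the walls at either side (case y)
- stamp: bystander: small brass stamp, 22 mm in diameter, 26 mm tall, on the floor of the tin bay, near its left wall between two tins. Origin: centre of its underside
- stopper: bystander: cork stopper 20 mm in diameter, 20 mm tall, on the floor of the tin bay, near its right wall between two tins. Origin: centre of its underside
- pot: bystander: copper pot, about 120 mm wide, 75 mm tall, left of the case. Origin: centre of its underside
- spatula: bystander: 260 mm spatula lying on the marble slab, right of the case. Origin: its middle, underside
- stick_cup: bystander: blue ceramic cup, 70 mm wide, 100 mm tall, on the left. Origin: centre of its underside

How it is judged:
By the outcome, as a careful person would: the job done as asked, in the order asked, and still so for the second after the job is handed in, while the arm keeps its last pose, push and grip.
It also fails if it takes over 72 s, if anything falls off the work surface, if the arm or the gripper's body presses on something with over 40 N, if the wrist force passes 120 N, or if a joint passes its speed limit or range.

## Working session

There is one attempt and no reset: what is moved stays moved. The work goes in short steps, Python scripts to look and compute and a tool call to move; the robot and the scene stay as the last step left them, time stands still between calls to the robot, and variables do not carry over. Pictures are saved under pics/ and viewed, at most 10 in all, crops included, and the job is handed in when it is done.

Besides the shell and the picture viewer there is one more tool, called after ">>>" by a JSON object that holds its "name" and its "arguments". arm_command: Moves the arm, as the interface text tells. Its arguments: {"type":"object","properties":{"targets":{"type":"array","items":{"type":"array","items":{"type":"number","minimum":-1,"maximum":1}}}},"required":["targets"]}

```bash
mkdir -p pics; ls; python3 - <<'E'
from station import bot
import cv2,pickle
print(bot.get_obs(), bot.tip_reach)
d={}
for n in("top","side"):
    c=bot.camera(n); d[n]=c; cv2.imwrite(f"pics/{n}0.png",c["pixels"][:,:,::-1])
    print(n,c["fx"],c["fy"],c["cx"],c["cy"],c["distortion"],c["T"])
pickle.dump(d,open("d0.pkl","wb"))
E
```

```text
pics
{'time_s': 0.0, 'qpos': array([-1.20065304,  0.33291343, -0.06470903,  1.46093977,  0.02161169,
        1.34991607, -0.08848996]), 'dq': array([ 2.87342493e-04,  1.00051279e-04,  1.10296007e-03, -7.46748548e-04,
       -6.65476598e-04,  1.40835570e-03, -9.89572864e-05]), 'effort': array([-1.45142817e-04, -6.25444365e+01,  4.88770008e-02, -3.91605914e+01,
        1.62146013e-02,  9.85036371e-03,  1.43553683e-05]), 'eef_pos': array([0.23914646, 0.57730169, 0.40389057]), 'orientation': array([-6.12855829e-01, -3.08101743e+00,  2.30129073e-03]), 'wrist_force': array([ 0.93662635,  0.12079851, -0.1214564 ]), 'ft_torque': array([0.06175946, 0.03184021, 0.01088086]), 'finger_force': 0.0, 'opening': 0.0854859826641667} 0.1734
top 396.80794081708444 396.80794081708444 317.8391863681582 195.0021742670467 [-0.01345913  0.          0.          0.          0.        ] [[-2.82623063e-02 -9.87115329e-01  1.57494667e-01  3.59257719e-01]
 [-9.99230321e-01  3.21867355e-02  2.24227699e-02 -1.87638618e-04]
 [-2.72030991e-02 -1.56739727e-01 -9.87265238e-01  1.33121937e+00]
 [ 0.00000000e+00  0.00000000e+00  0.00000000e+00  1.00000000e+00]]
side 373.4532634774034 373.4532634774034 324.6044579384344 200.2367030274615 [-0.03656367  0.          0.          0.          0.        ] [[ 0.83054973 -0.3905299   0.39708127  0.0371449 ]
 [-0.55683476 -0.56811655  0.60595267 -0.75401375]
 [-0.0110542  -0.72438248 -0.68930967  0.96686442]
 [ 0.          0.          0.          1.        ]]
```

View pics/top0.png

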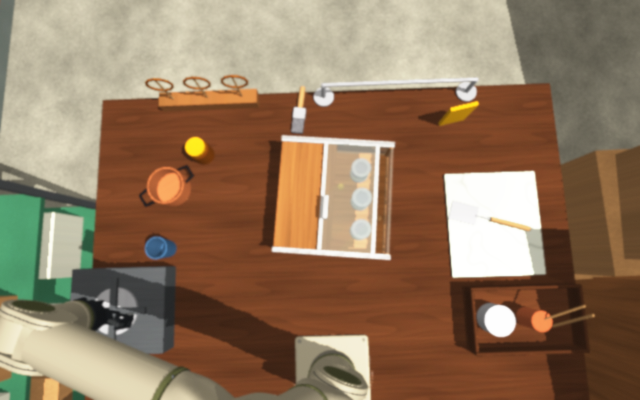

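View pics/side0.png

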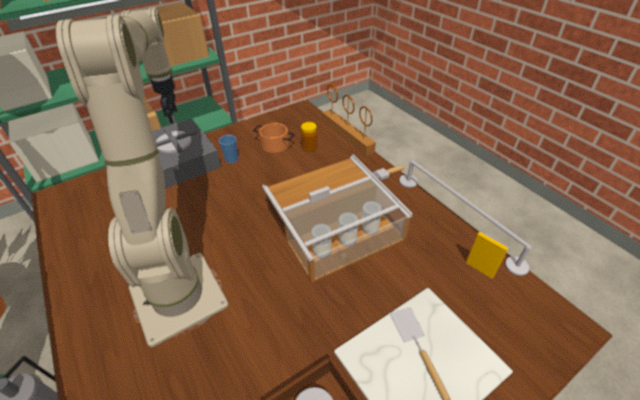

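The top view shows the case at about (273–394, 136–258), the handle at (323,207), and the lids near (361,169), (361,198) and (361,229). Next I zoom in and measure.

```bash
cat > h.py <<'E'
import numpy as np,cv2,pickle
from scipy.spatial.transform import Rotation as R
def cast(c,uv,z):
    K=np.array([[c["fx"],0,c["cx"]],[0,c["fy"],c["cy"]],[0,0,1]])
    p=cv2.undistortPoints(np.array(uv,float).reshape(-1,1,2),K,np.array(c["distortion"])).reshape(-1,2)
    d=np.c_[p,np.ones(len(p))]@c["T"][:3,:3].T; o=c["T"][:3,3]
    return o+d*((np.asarray(z)-o[2])/d[:,2])[:,None]
def proj(c,P):
    K=np.array([[c["fx"],0,c["cx"]],[0,c["fy"],c["cy"]],[0,0,1]]); T=np.linalg.inv(c["T"])
    return cv2.projectPoints(np.array(P,float),cv2.Rodrigues(T[:3,:3])[0],T[:3,3],K,np.array(c["distortion"]))[0].reshape(-1,2)
def shift(o,P):  # world target TCP -> normalised tool shift
    return R.from_rotvec(o["orientation"]).inv().apply(np.array(P)-o["eef_pos"])/0.4
E
python3 - <<'E'
from h import *
d=pickle.load(open("d0.pkl","rb"))
a=cv2.resize(d["top"]["pixels"][125:270,265:405,::-1],None,fx=4,fy=4,interpolation=cv2.INTER_CUBIC)
b=cv2.resize(d["side"]["pixels"][150:285,255:415,::-1],None,fx=4,fy=4,interpolation=cv2.INTER_CUBIC)
cv2.imwrite("pics/topz.png",a);cv2.imwrite("pics/sidez.png",b)
E
```

```text
(no output)
```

View pics/topz.png

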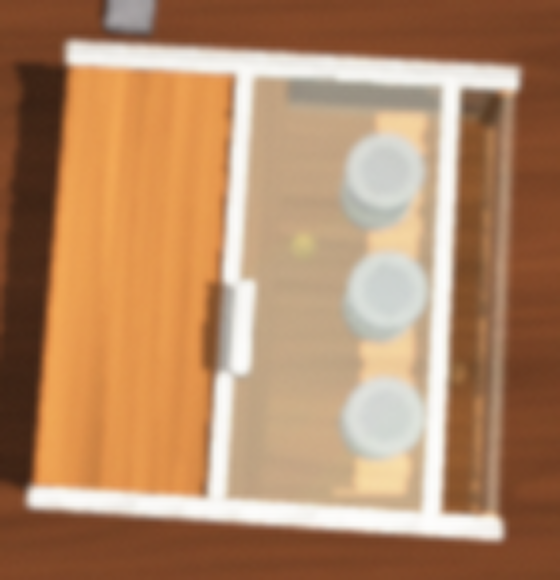

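View pics/sidez.png

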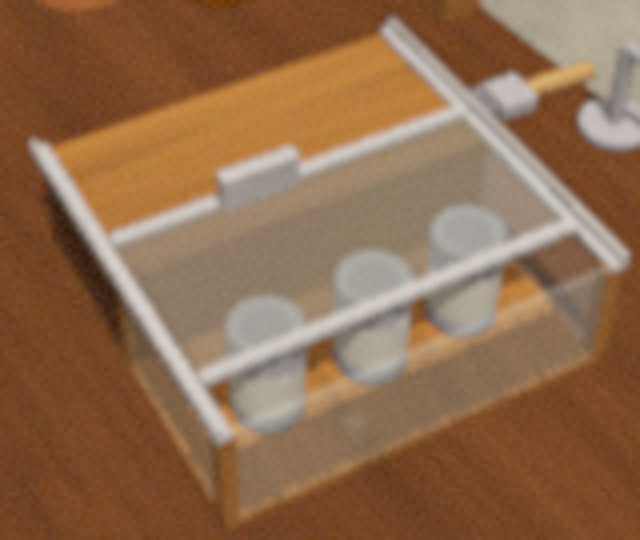

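The zoomed views give me track corners, handle top and lid centres. I also see the stamp at crop (303,243) and the stopper at (459,371).

```bash
cat > m.py <<'E'
from h import *
d=pickle.load(open("d0.pkl","rb")); t=d["top"]; s=d["side"]
f=lambda L,o:[((x+.5)/4-.5+o[0],(y+.5)/4-.5+o[1]) for x,y in L]
T=lambda L,z:cast(t,f(L,(265,125)),np.full(len(L),z)); S=lambda L,z:cast(s,f(L,(255,150)),np.full(len(L),z))
c=T([(66,40),(520,67),(502,540),(27,508)],.126)
print("corners",c.round(4),"side lens",[np.linalg.norm(c[i]-c[(i+1)%4]).round(4) for i in range(4)])
cs=S([(390,18),(628,262),(222,440),(35,143)],.126); print("side view corners",cs.round(4))
yaw=[np.arctan2(*(a-b)[[1,0]]) for a,b in((c[0],c[3]),(c[1],c[2]))]+[np.arctan2(-(a-b)[0],(a-b)[1]) for a,b in((c[0],c[1]),(c[3],c[2]))]
print("yaw",np.degrees(yaw)); y=np.mean(yaw); o=c.mean(0)
Rz=R.from_euler("z",y)
loc=lambda P:(Rz.inv().apply(P-[o[0],o[1],0])).round(4)
h=T([(244,327)],.160); l=T([(387,171),(389,291),(384,415)],.105)
hs=S([(260,166)],.160); ls=S([(469,227),(373,271),(265,317)],.105)
print("centre",o,"yaw",y)
for n,a in(("handle",h),("handle side",hs),("lids",l),("lids side",ls)): print(n,a.round(4),"local",loc(a))
from station import bot
q=bot.get_obs(); M=R.from_rotvec(q["orientation"]).as_matrix(); print(M.round(3))
ty=M[:2,1]; cy=Rz.as_matrix()[:2,1]
print("tool y ang",np.degrees(np.arctan2(ty[1],ty[0])),"case y ang",np.degrees(np.arctan2(cy[1],cy[0])))
E
python3 m.py
```

```text
corners [[ 0.7485  0.1378  0.126 ]
 [ 0.7135 -0.2179  0.126 ]
 [ 0.3491 -0.1831  0.126 ]
 [ 0.3831  0.1723  0.126 ]] side lens [np.float64(0.3574), np.float64(0.366), np.float64(0.3571), np.float64(0.3671)]
side view corners [[ 0.7464  0.1351  0.126 ]
 [ 0.7084 -0.2253  0.126 ]
 [ 0.3536 -0.1924  0.126 ]
 [ 0.3899  0.1652  0.126 ]]
yaw [-5.3987643  -5.44214857 -5.62236614 -5.45212653]
centre [ 0.5485729  -0.02271778  0.126     ] yaw -0.09562399591625086
handle [[0.5111 0.0042 0.16  ]] local [[-0.0399  0.0232  0.16  ]]
handle side [[ 5.124e-01 -3.000e-04  1.600e-01]] local [[-0.0381  0.0188  0.16  ]]
lids [[ 0.6386 -0.1122  0.105 ]
 [ 0.5429 -0.1094  0.105 ]
 [ 0.4465 -0.1012  0.105 ]] local [[ 0.0982 -0.0805  0.105 ]
 [ 0.0026 -0.0868  0.105 ]
 [-0.0941 -0.0878  0.105 ]]
lids side [[ 0.6454 -0.1087  0.105 ]
 [ 0.5507 -0.1044  0.105 ]
 [ 0.4524 -0.0968  0.105 ]] local [[ 0.1046 -0.0763  0.105 ]
 [ 0.0099 -0.0811  0.105 ]
 [-0.0887 -0.0829  0.105 ]]
[[-0.924  0.383 -0.   ]
 [ 0.383  0.924 -0.001]
 [-0.    -0.001 -1.   ]]
tool y ang 67.49344661120459 case y ang 84.5211486138226
```

>>> {"name": "arm_command", "arguments": {"targets": [[-0.59, -0.534, 0, 0, 0, -0.0946, 1], [-0.59, -0.534, 0, 0, 0, -0.0946, 1], [-0.59, -0.534, 0, 0, 0, -0.0946, 1], [-0.59, -0.534, 0, 0, 0, -0.0946, 1], [-0.59, -0.534, 0, 0, 0, -0.0946, 1], [-0.59, -0.534, 0, 0, 0, -0.0946, 1], [-0.59, -0.534, 0, 0, 0, -0.0946, 1], [-0.59, -0.534, 0, 0, 0, -0.0946, 1], [-0.59, -0.534, 0, 0, 0, -0.0946, 1]]}}

```text
time_s: 1.0
eef_pos: [0.3752, 0.29, 0.4046]
orientation: [-0.15, -3.138, -0.0]
wrist_force: [-0.0, 0.2, -1.1]
opening: 0.0855
finger_force: 0.0
```

>>> {"name": "arm_command", "arguments": {"targets": [[-0.408, -0.683, 0, 0, 0, 0, 1], [-0.408, -0.683, 0, 0, 0, 0, 1], [-0.408, -0.683, 0, 0, 0, 0, 1], [-0.408, -0.683, 0, 0, 0, 0, 1], [-0.408, -0.683, 0, 0, 0, 0, 1], [-0.408, -0.683, 0, 0, 0, 0, 1], [-0.408, -0.683, 0, 0, 0, 0, 1], [-0.408, -0.683, 0, 0, 0, 0, 1], [-0.408, -0.683, 0, 0, 0, 0, 1], [-0.408, -0.683, 0, 0, 0, 0, 1]]}}

```text
time_s: 2.0
eef_pos: [0.5117, 0.0044, 0.4044]
orientation: [-0.145, -3.138, -0.001]
wrist_force: [0.2, 0.2, -0.2]
opening: 0.0853
finger_force: 0.0
```

```bash
python3 - <<'E'
from h import *
from station import bot
c=bot.camera("wrist"); pickle.dump(c,open("w1.pkl","wb")); cv2.imwrite("pics/w1.png",c["pixels"][:,:,::-1])
print(c["T"].round(3),proj(c,[[.5117,.0044,.16]]),proj(c,[[.512,.002,.16]]))
E
```

```text
[[ 0.093  0.946  0.311  0.432]
 [ 0.996 -0.088 -0.029  0.012]
 [-0.     0.312 -0.95   0.375]
 [ 0.     0.     0.     1.   ]] [[318.79567235 207.43664681]] [[315.49353871 208.11838222]]
```

View pics/w1.png

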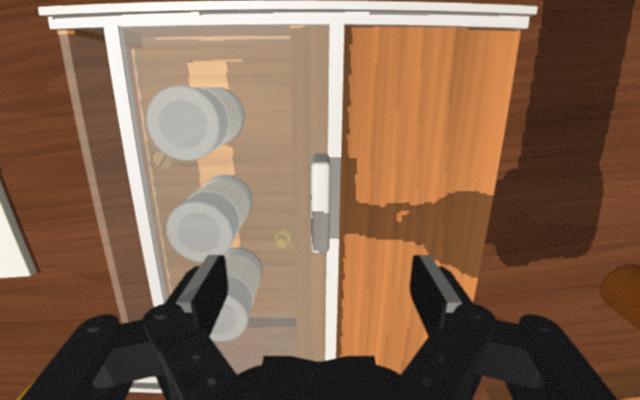

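The wrist view puts the handle top at (320,202), the far lid at (185,122) and the middle lid at (199,230). The near lid is partly hidden at about (228,308).

```bash
python3 - <<'E'
from h import *
c=pickle.load(open("w1.pkl","rb"))
print("handle",cast(c,[(320,202),(320,155),(320,250)],np.full(3,.16)).round(4))
print("lids",cast(c,[(185,122),(199,230),(228,308)],np.full(3,.105)).round(4))
k=cast(c,[(40,9),(537,9),(331,30),(329,340)],np.array([.126,.126,.124,.124])); print(k.round(4))
a=k[1]-k[0];b=k[2]-k[3];print(np.degrees(np.arctan2(-a[0],a[1])),np.degrees(np.arctan2(b[1],b[0])))
E
```

```text
handle [[0.5077 0.0056 0.16  ]
 [0.474  0.0087 0.16  ]
 [0.5457 0.0022 0.16  ]]
lids [[ 0.4464 -0.1014  0.105 ]
 [ 0.5442 -0.11    0.105 ]
 [ 0.6321 -0.0991  0.105 ]]
[[ 3.545e-01 -1.828e-01  1.260e-01]
 [ 3.894e-01  1.713e-01  1.260e-01]
 [ 3.918e-01  2.430e-02  1.240e-01]
 [ 6.640e-01  3.000e-04  1.240e-01]]
-5.637395967000708 174.98129543504626
```

>>> {"name": "arm_command", "arguments": {"targets": [[0, 0, 0.1, 0, 0, 0, 1], [0, 0, 0.18, 0, 0, 0, 1], [0, 0, 0.22, 0, 0, 0, 1], [0, 0, 0.248, 0, 0, 0, 1], [0, 0, 0.248, 0, 0, 0, 1], [0, 0, 0.248, 0, 0, 0, -1], [0, 0, 0.248, 0, 0, 0, -1], [0, 0, 0.248, 0, 0, 0, -1], [0, 0, 0.248, 0, 0, 0, -1], [0, 0, 0.248, 0, 0, 0, -1], [0, 0, 0.248, 0, 0, 0, -1], [0, 0, 0.248, 0, 0, 0, -1]]}}

```text
time_s: 3.25
eef_pos: [0.512, 0.0023, 0.306]
orientation: [0.15, 3.137, 0.001]
wrist_force: [-1.9, 0.4, 6.6]
opening: 0.0125
finger_force: 58.7
```

>>> {"name": "arm_command", "arguments": {"targets": [[0, 0.02, 0, 0, 0, 0, -1], [0, 0.05, 0, 0, 0, 0, -1], [0, 0.085, 0, 0, 0, 0, -1], [0, 0.12, 0, 0, 0, 0, -1], [0, 0.155, 0, 0, 0, 0, -1], [0, 0.19, 0, 0, 0, 0, -1], [0, 0.22, 0, 0, 0, 0, -1], [0, 0.25, 0, 0, 0, 0, -1], [0, 0.275, 0, 0, 0, 0, -1], [0, 0.29, 0, 0, 0, 0, -1], [0, 0.3, 0, 0, 0, 0, -1], [0, 0.3, 0, 0, 0, 0, -1]]}}

```text
time_s: 4.45
eef_pos: [0.5236, 0.1224, 0.3061]
orientation: [0.149, 3.137, 0.001]
wrist_force: [-0.7, 2.4, 5.5]
opening: 0.0131
finger_force: 58.8
```

>>> {"name": "arm_command", "arguments": {"targets": [[0, 0.012, 0, 0, 0, 0, -1], [0, 0.025, 0, 0, 0, 0, -1], [0, 0.025, 0, 0, 0, 0, -1]]}}

```text
time_s: 4.75
eef_pos: [0.5245, 0.1323, 0.3061]
orientation: [0.149, 3.137, 0.001]
wrist_force: [-0.8, 1.4, 4.9]
opening: 0.013
finger_force: 58.9
```

>>> {"name": "arm_command", "arguments": {"targets": [[0, 0.012, 0, 0, 0, 0, -1], [0, 0.025, 0, 0, 0, 0, -1], [0, 0.025, 0, 0, 0, 0, -1]]}}

```text
time_s: 5.05
eef_pos: [0.5254, 0.1383, 0.306]
orientation: [-0.155, -3.136, 0.007]
wrist_force: [-7.5, -14.7, 13.6]
opening: 0.0127
finger_force: 60.7
```

>>> {"name": "arm_command", "arguments": {"targets": [[0, 0.01, 0, 0, 0, 0, -1], [0, 0.015, 0, 0, 0, 0, -1], [0, 0.015, 0, 0, 0, 0, -1]]}}

```text
time_s: 5.35
eef_pos: [0.5259, 0.1393, 0.3059]
orientation: [-0.163, -3.133, 0.017]
wrist_force: [-15.1, -34.1, 23.0]
opening: 0.0134
finger_force: 62.4
```

>>> {"name": "arm_command", "arguments": {"targets": [[0, -0.01, 0, 0, 0, 0, -1], [0, -0.02, 0, 0, 0, 0, -1], [0, -0.02, 0, 0, 0, 0, 1], [0, -0.02, 0, 0, 0, 0, 1], [0, -0.02, 0, 0, 0, 0, 1], [0, -0.02, 0, 0, 0, 0, 1], [0, -0.02, -0.05, 0, 0, 0, 1], [0, -0.02, -0.15, 0, 0, 0, 1], [0, -0.02, -0.23, 0, 0, 0, 1], [0, -0.02, -0.23, 0, 0, 0, 1]]}}

```text
time_s: 6.35
eef_pos: [0.526, 0.1399, 0.402]
orientation: [0.15, 3.132, 0.005]
wrist_force: [0.4, -0.3, 0.7]
opening: 0.0855
finger_force: 0.0
```

```bash
python3 - <<'E'
from h import *
from station import bot
o=bot.get_obs(); print(o["eef_pos"],o["orientation"],shift(o,[.4475,-.102,o["eef_pos"][2]]),o["wrist_force"])
c=bot.camera("top"); pickle.dump(c,open("t2.pkl","wb"))
cv2.imwrite("pics/t2.png",cv2.resize(c["pixels"][125:270,265:405,::-1],None,fx=4,fy=4,interpolation=cv2.INTER_CUBIC))
E
```

```text
[0.52598127 0.13987023 0.40204294] [0.14953499 3.13160738 0.00529009] [ 0.13768524 -0.62061351 -0.00314161] [ 0.38928546 -0.33436981  0.68351812]
```

View pics/t2.png

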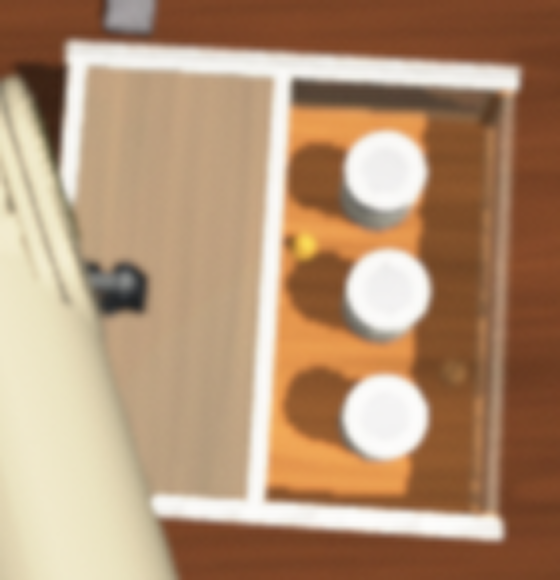

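The guard is at its stop and the bay is open, with bright lids at crop (386,171), (388,291) and (386,416). I'm moving over the nearest tin.

>>> {"name": "arm_command", "arguments": {"targets": [[0.138, -0.62, 0, 0, 0, 0, 1], [0.138, -0.62, 0, 0, 0, 0, 1], [0.138, -0.62, 0, 0, 0, 0, 1], [0.138, -0.62, 0, 0, 0, 0, 1], [0.138, -0.62, 0, 0, 0, 0, 1], [0.138, -0.62, 0, 0, 0, 0, 1], [0.138, -0.62, 0, 0, 0, 0, 1], [0.138, -0.62, 0, 0, 0, 0, 1], [0.138, -0.62, 0, 0, 0, 0, 1]]}}

```text
time_s: 7.3
eef_pos: [0.4469, -0.1005, 0.397]
orientation: [-0.146, -3.137, 0.0]
wrist_force: [0.3, 0.1, -0.1]
opening: 0.0852
finger_force: 0.0
```

```bash
cat > look.py <<'E'
from h import *
from station import bot
import sys
o=bot.get_obs(); print(o["time_s"],o["eef_pos"].round(4),o["orientation"].round(4))
M=R.from_rotvec(o["orientation"]).as_matrix(); print("tool z",M[:,2].round(4),"y ang",np.degrees(np.arctan2(M[1,1],M[0,1])))
for n in("wrist","top"):
    c=bot.camera(n); im=c["pixels"]; hsv=cv2.cvtColor(im,cv2.COLOR_RGB2HSV)
    m=((hsv[...,2]>205)&(hsv[...,1]<25)).astype(np.uint8)
    if n=="wrist": cv2.imwrite(sys.argv[1],im[:,:,::-1])
    for k in cv2.findContours(m,cv2.RETR_EXTERNAL,cv2.CHAIN_APPROX_NONE)[0]:
        if cv2.contourArea(k)>150 and len(k)>20:
            e=cv2.fitEllipse(k); p=cast(c,[e[0]],np.array([.105]))[0]
            if .3<p[0]<.75 and abs(p[1]+.1)<.06 and e[1][0]/e[1][1]>.6: print(n,np.round(e[0],1),np.round(e[1],1),p.round(4))
E
python3 look.py pics/w2.png
```

```text
7.3 [ 0.4469 -0.1005  0.397 ] [-1.4610e-01 -3.1374e+00  4.0000e-04]
tool z [-8.e-04 -2.e-04 -1.e+00] y ang 84.66664891581787
wrist [318.7 287.9] [52.4 61.9] [ 0.5463 -0.11    0.105 ]
wrist [314.7 188.2] [65.5 68.4] [ 0.4467 -0.1041  0.105 ]
top [360.9 167.6] [17.9 18.6] [ 0.638  -0.1107  0.105 ]
```

View pics/w2.png

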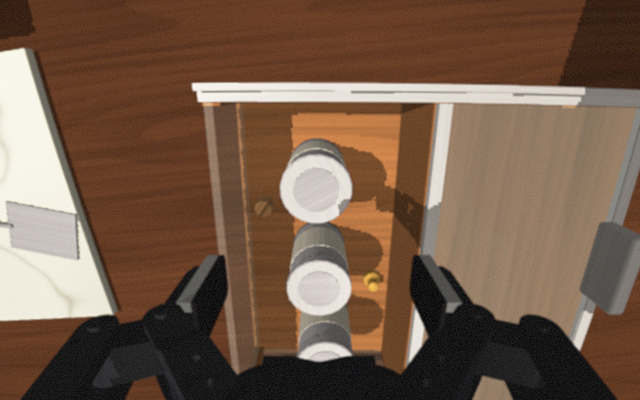

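The wrist view shows the near lid at (316,188), between the fingers. Descending to grip it.

>>> {"name": "arm_command", "arguments": {"targets": [[0, -0.005, 0.06, 0, 0, 0, 1], [0, -0.005, 0.14, 0, 0, 0, 1], [0, -0.005, 0.22, 0, 0, 0, 1], [0, -0.005, 0.3, 0, 0, 0, 1], [0, -0.005, 0.36, 0, 0, 0, 1], [0, -0.005, 0.4, 0, 0, 0, 1], [0, -0.005, 0.43, 0, 0, 0, 1], [0, -0.005, 0.43, 0, 0, 0, 1], [0, -0.005, 0.43, 0, 0, 0, 1], [0, -0.005, 0.43, 0, 0, 0, 1]]}}

```text
time_s: 8.4
eef_pos: [0.4467, -0.1039, 0.2263]
orientation: [0.15, 3.137, 0.0]
wrist_force: [-0.1, -0.3, 0.1]
opening: 0.0852
finger_force: 0.0
```

>>> {"name": "arm_command", "arguments": {"targets": [[0, 0, 0, 0, 0, 0, 0.75], [0, 0, 0, 0, 0, 0, 0.6], [0, 0, 0, 0, 0, 0, 0.5], [0, 0, 0, 0, 0, 0, 0.42], [0, 0, 0, 0, 0, 0, 0.36], [0, 0, 0, 0, 0, 0, 0.3], [0, 0, 0, 0, 0, 0, 0.2], [0, 0, 0, 0, 0, 0, -1], [0, 0, 0, 0, 0, 0, -1], [0, 0, 0, 0, 0, 0, -1]]}}

```text
time_s: 9.4
eef_pos: [0.4464, -0.1038, 0.226]
orientation: [0.15, 3.138, 0.001]
wrist_force: [-2.7, 2.0, 7.4]
opening: 0.0588
finger_force: 62.5
```

>>> {"name": "arm_command", "arguments": {"targets": [[0, 0, -0.01, 0, 0, 0, -1], [0, 0, -0.025, 0, 0, 0, -1], [0, 0, -0.045, 0, 0, 0, -1], [0, 0, -0.065, 0, 0, 0, -1], [0, 0, -0.08, 0, 0, 0, -1], [0, 0, -0.09, 0, 0, 0, -1], [0, 0, -0.09, 0, 0, 0, -1], [0, 0, -0.09, 0, 0, 0, -1], [0, 0, -0.09, 0, 0, 0, -1], [0, 0, -0.09, 0, 0, 0, -1]]}}

```text
time_s: 10.4
eef_pos: [0.4461, -0.104, 0.2612]
orientation: [-0.15, -3.137, 0.0]
wrist_force: [0.2, -0.1, -2.7]
opening: 0.059
finger_force: 64.6
```

>>> {"name": "arm_command", "arguments": {"targets": [[0, 0, 0, 0, 0, 0, -1], [0, 0, 0, 0, 0, 0, -1], [0, 0, 0, 0, 0, 0, -1], [0, 0, 0, 0, 0, 0, -1], [0, 0, 0, 0, 0, 0, -1]]}}

```text
time_s: 10.9
eef_pos: [0.4462, -0.104, 0.2615]
orientation: [0.15, 3.138, 0.0]
wrist_force: [-0.2, -0.5, -1.9]
opening: 0.0589
finger_force: 64.6
```

>>> {"name": "arm_command", "arguments": {"targets": [[0, 0, 0, 0, 0, 0, -1], [0, 0, 0, 0, 0, 0, -1], [0, 0, 0, 0, 0, 0, -1], [0, 0, 0, 0, 0, 0, -1]]}}

```text
time_s: 11.3
eef_pos: [0.4462, -0.104, 0.2615]
orientation: [0.15, 3.138, 0.0]
wrist_force: [0.3, -0.6, -2.4]
opening: 0.0588
finger_force: 64.6
```

```bash
cat > w.py <<'E'
from station import bot
import numpy as np
# average several readings (each camera call passes 0.05 s)
L=[];t=[]
for i in range(6):
    bot.camera("side"); o=bot.get_obs(); L.append(np.r_[o["wrist_force"],o["ft_torque"]]); t.append(o["effort"])
print(o["time_s"],o["eef_pos"],np.mean(L,0).round(2),np.std(L,0).round(2),np.mean(t,0).round(2),o["opening"])
E
python3 w.py
```

```text
11.6 [ 0.44622062 -0.10399988  0.26147604] [-0.01 -0.05 -1.99  0.    0.01  0.  ] [0.55 0.38 0.41 0.03 0.04 0.02] [ 0.000e+00 -3.397e+01  2.310e+00 -3.402e+01  1.000e-02 -0.000e+00
 -0.000e+00] 0.05825830937266008
```

>>> {"name": "arm_command", "arguments": {"targets": [[0, 0, 0.01, 0, 0, 0, -1], [0, 0, 0.025, 0, 0, 0, -1], [0, 0, 0.045, 0, 0, 0, -1], [0, 0, 0.06, 0, 0, 0, -1], [0, 0, 0.07, 0, 0, 0, -1], [0, 0, 0.077, 0, 0, 0, -1], [0, 0, 0.081, 0, 0, 0, -1], [0, 0, 0.084, 0, 0, 0, -1], [0, 0, 0.086, 0, 0, 0, -1], [0, 0, 0.087, 0, 0, 0, -1], [0, 0, 0.087, 0, 0, 0, -1]]}}

```text
time_s: 12.7
eef_pos: [0.4463, -0.104, 0.2267]
orientation: [0.15, 3.138, 0.0]
wrist_force: [-0.0, -0.1, -1.0]
opening: 0.0592
finger_force: 64.6
```

```bash
python3 w.py
```

```text
13.0 [ 0.44624479 -0.1039983   0.22673056] [ 0.09 -0.09 -2.09 -0.    0.01 -0.  ] [0.46 0.51 0.5  0.03 0.02 0.03] [ 0.000e+00 -3.649e+01  3.620e+00 -3.192e+01  1.000e-02 -0.000e+00
  0.000e+00] 0.05880394376556114
```

Still carrying (2.0 N, about 0.21 kg), so I lower the last millimetres.

>>> {"name": "arm_command", "arguments": {"targets": [[0, 0, 0.001, 0, 0, 0, -1], [0, 0, 0.002, 0, 0, 0, -1], [0, 0, 0.003, 0, 0, 0, -1], [0, 0, 0.003, 0, 0, 0, -1]]}}

```text
time_s: 13.4
eef_pos: [0.4463, -0.1041, 0.226]
orientation: [-0.15, -3.138, -0.001]
wrist_force: [-3.5, 1.1, 7.7]
opening: 0.0587
finger_force: 65.2
```

```bash
python3 w.py
```

```text
13.7 [ 0.4463108  -0.10406298  0.22596354] [-3.71  0.66  7.58  0.11  0.77 -0.02] [0.43 0.49 0.5  0.02 0.01 0.01] [-6.000e-02 -3.359e+01  3.310e+00 -3.058e+01 -9.000e-02 -1.250e+00
  1.000e-02] 0.05885947052930848
```

>>> {"name": "arm_command", "arguments": {"targets": [[0, 0, 0, 0, 0, 0, 0.4], [0, 0, 0, 0, 0, 0, 0.5], [0, 0, 0, 0, 0, 0, 0.7], [0, 0, 0, 0, 0, 0, 1], [0, 0, 0, 0, 0, 0, 1], [0, 0, 0, 0, 0, 0, 1], [0, 0, -0.05, 0, 0, 0, 1], [0, 0, -0.15, 0, 0, 0, 1], [0, 0, -0.26, 0, 0, 0, 1], [0, 0, -0.32, 0, 0, 0, 1]]}}

```text
time_s: 14.7
eef_pos: [0.4466, -0.1044, 0.3567]
orientation: [0.151, 3.134, 0.001]
wrist_force: [1.0, -0.7, -0.5]
opening: 0.0857
finger_force: 0.0
```

>>> {"name": "arm_command", "arguments": {"targets": [[-0.1, 0.0, 0, 0, 0, 0, 1], [-0.2, 0.005, 0, 0, 0, 0, 1], [-0.245, 0.0085, 0, 0, 0, 0, 1], [-0.245, 0.0085, 0, 0, 0, 0, 1], [-0.245, 0.0085, 0, 0, 0, 0, 1]]}}

```text
time_s: 15.2
eef_pos: [0.5439, -0.1101, 0.353]
orientation: [-0.151, -3.137, 0.001]
wrist_force: [-1.1, -0.6, 0.3]
opening: 0.0854
finger_force: 0.0
```

```bash
python3 look.py pics/w3.png
```

```text
15.2 [ 0.5439 -0.1101  0.353 ] [-1.5050e-01 -3.1369e+00  9.0000e-04]
tool z [-1.2e-03 -5.0e-04 -1.0e+00] y ang 84.50471291351943
wrist [328.2 316.1] [59.  72.9] [ 0.6411 -0.112   0.105 ]
wrist [317.3 203.7] [70. 83.] [ 0.5421 -0.1113  0.105 ]
wrist [313.5  61.6] [ 95.1 101. ] [ 0.4464 -0.1044  0.105 ]
```

View pics/w3.png

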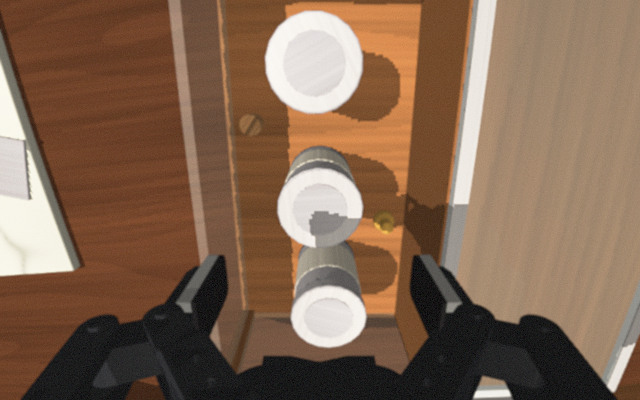

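The near tin is upright where it stood, at (314,62). The middle lid is centred at (320,207), so I descend on it.

>>> {"name": "arm_command", "arguments": {"targets": [[0, 0, 0.06, 0, 0, 0, 1], [0, 0, 0.13, 0, 0, 0, 1], [0, 0, 0.2, 0, 0, 0, 1], [0, 0, 0.26, 0, 0, 0, 1], [0, 0, 0.3, 0, 0, 0, 1], [0, 0, 0.317, 0, 0, 0, 1], [0, 0, 0.317, 0, 0, 0, 1], [0, 0, 0.317, 0, 0, 0, 1]]}}

```text
time_s: 16.1
eef_pos: [0.5442, -0.1101, 0.2277]
orientation: [0.15, 3.137, 0.0]
wrist_force: [0.6, -0.3, 0.2]
opening: 0.0854
finger_force: 0.0
```

>>> {"name": "arm_command", "arguments": {"targets": [[0, 0, 0, 0, 0, 0, 0.75], [0, 0, 0, 0, 0, 0, 0.6], [0, 0, 0, 0, 0, 0, 0.5], [0, 0, 0, 0, 0, 0, 0.42], [0, 0, 0, 0, 0, 0, 0.36], [0, 0, 0, 0, 0, 0, 0.3], [0, 0, 0, 0, 0, 0, 0.2], [0, 0, 0, 0, 0, 0, -1], [0, 0, 0, 0, 0, 0, -1], [0, 0, 0, 0, 0, 0, -1]]}}

```text
time_s: 17.1
eef_pos: [0.5443, -0.1098, 0.2272]
orientation: [0.15, 3.138, 0.001]
wrist_force: [-2.6, 1.2, 6.5]
opening: 0.0593
finger_force: 62.8
```

>>> {"name": "arm_command", "arguments": {"targets": [[0, 0, -0.01, 0, 0, 0, -1], [0, 0, -0.025, 0, 0, 0, -1], [0, 0, -0.045, 0, 0, 0, -1], [0, 0, -0.065, 0, 0, 0, -1], [0, 0, -0.08, 0, 0, 0, -1], [0, 0, -0.09, 0, 0, 0, -1], [0, 0, -0.09, 0, 0, 0, -1], [0, 0, -0.09, 0, 0, 0, -1], [0, 0, -0.09, 0, 0, 0, -1], [0, 0, -0.09, 0, 0, 0, -1], [0, 0, -0.09, 0, 0, 0, -1], [0, 0, -0.09, 0, 0, 0, -1]]}}

```text
time_s: 18.3
eef_pos: [0.5441, -0.11, 0.2626]
orientation: [-0.15, -3.138, -0.0]
wrist_force: [-0.2, 1.0, -4.9]
opening: 0.0588
finger_force: 65.3
```

>>> {"name": "arm_command", "arguments": {"targets": [[0, 0, 0, 0, 0, 0, -1], [0, 0, 0, 0, 0, 0, -1], [0, 0, 0, 0, 0, 0, -1], [0, 0, 0, 0, 0, 0, -1], [0, 0, 0, 0, 0, 0, -1]]}}

```text
time_s: 18.8
eef_pos: [0.5441, -0.1099, 0.2627]
orientation: [-0.15, -3.138, -0.0]
wrist_force: [0.9, 0.0, -4.8]
opening: 0.0588
finger_force: 65.3
```

```bash
python3 w.py
```

```text
19.1 [ 0.54411544 -0.10997581  0.26270511] [ 0.17  0.01 -4.79  0.01  0.    0.02] [0.52 0.28 0.58 0.01 0.03 0.04] [-0.000e+00 -5.142e+01  8.290e+00 -3.551e+01  1.000e-02 -1.000e-02
  0.000e+00] 0.05879126484076935
```

The middle tin weighs about 0.49 kg. I set it down.

>>> {"name": "arm_command", "arguments": {"targets": [[0, 0, 0.01, 0, 0, 0, -1], [0, 0, 0.025, 0, 0, 0, -1], [0, 0, 0.045, 0, 0, 0, -1], [0, 0, 0.06, 0, 0, 0, -1], [0, 0, 0.07, 0, 0, 0, -1], [0, 0, 0.077, 0, 0, 0, -1], [0, 0, 0.081, 0, 0, 0, -1], [0, 0, 0.084, 0, 0, 0, -1], [0, 0, 0.086, 0, 0, 0, -1], [0, 0, 0.088, 0, 0, 0, -1], [0, 0, 0.09, 0, 0, 0, -1], [0, 0, 0.09, 0, 0, 0, -1]]}}

```text
time_s: 20.3
eef_pos: [0.5443, -0.11, 0.2273]
orientation: [0.15, 3.138, 0.001]
wrist_force: [-2.7, 0.3, 3.4]
opening: 0.0589
finger_force: 65.9
```

```bash
python3 w.py
```

```text
20.6 [ 0.54426328 -0.10999271  0.22725212] [-3.84  0.9   5.77  0.09  0.82 -0.03] [0.29 0.54 0.81 0.01 0.05 0.04] [ 2.100e-01 -4.930e+01  8.480e+00 -3.189e+01 -1.000e-01 -1.230e+00
  4.000e-02] 0.05877425049169535
```

>>> {"name": "arm_command", "arguments": {"targets": [[0, 0, 0, 0, 0, 0, 0.4], [0, 0, 0, 0, 0, 0, 0.5], [0, 0, 0, 0, 0, 0, 0.7], [0, 0, 0, 0, 0, 0, 1], [0, 0, 0, 0, 0, 0, 1], [0, 0, 0, 0, 0, 0, 1], [0, 0, -0.05, 0, 0, 0, 1], [0, 0, -0.15, 0, 0, 0, 1], [0, 0, -0.26, 0, 0, 0, 1], [0, 0, -0.317, 0, 0, 0, 1]]}}

```text
time_s: 21.6
eef_pos: [0.5445, -0.1105, 0.357]
orientation: [0.151, 3.134, 0.0]
wrist_force: [0.9, -0.3, -0.6]
opening: 0.0855
finger_force: 0.0
```

>>> {"name": "arm_command", "arguments": {"targets": [[-0.1, 0.008, 0, 0, 0, 0, 1], [-0.2, 0.015, 0, 0, 0, 0, 1], [-0.238, 0.018, 0, 0, 0, 0, 1], [-0.238, 0.018, 0, 0, 0, 0, 1], [-0.238, 0.018, 0, 0, 0, 0, 1]]}}

```text
time_s: 22.1
eef_pos: [0.6391, -0.1123, 0.3531]
orientation: [-0.151, -3.137, 0.001]
wrist_force: [-0.6, -0.3, -0.6]
opening: 0.0857
finger_force: 0.0
```

```bash
python3 look.py pics/w4.png
```

```text
22.1 [ 0.6391 -0.1123  0.3531] [-1.5090e-01 -3.1369e+00  8.0000e-04]
tool z [-1.e-03 -4.e-04 -1.e+00] y ang 84.49141219616008
wrist [317.4 203.4] [69.7 83.3] [ 0.6371 -0.1133  0.105 ]
wrist [308.1  67.8] [ 94.8 100. ] [ 0.545  -0.1103  0.105 ]
```

View pics/w4.png

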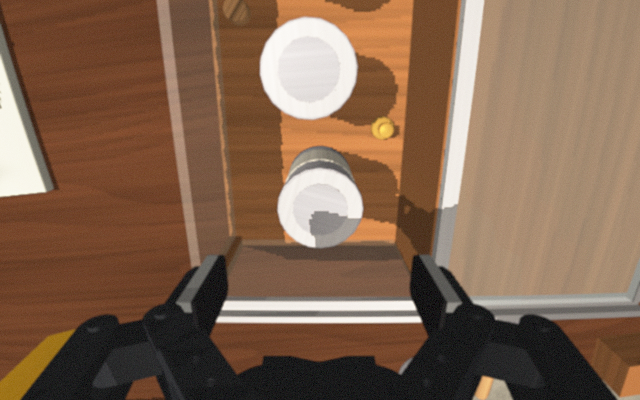

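The middle tin is upright in place at (308,68). The far lid is centred at (320,207), aligned just like the previous one.

>>> {"name": "arm_command", "arguments": {"targets": [[0, 0, 0.06, 0, 0, 0, 1], [0, 0, 0.13, 0, 0, 0, 1], [0, 0, 0.2, 0, 0, 0, 1], [0, 0, 0.26, 0, 0, 0, 1], [0, 0, 0.3, 0, 0, 0, 1], [0, 0, 0.317, 0, 0, 0, 1], [0, 0, 0.317, 0, 0, 0, 1], [0, 0, 0.317, 0, 0, 0, 1]]}}

```text
time_s: 23.0
eef_pos: [0.6399, -0.1121, 0.2279]
orientation: [0.15, 3.136, 0.0]
wrist_force: [-0.3, -0.3, 0.4]
opening: 0.0853
finger_force: 0.0
```

>>> {"name": "arm_command", "arguments": {"targets": [[0, 0, 0, 0, 0, 0, 0.75], [0, 0, 0, 0, 0, 0, 0.6], [0, 0, 0, 0, 0, 0, 0.5], [0, 0, 0, 0, 0, 0, 0.42], [0, 0, 0, 0, 0, 0, 0.36], [0, 0, 0, 0, 0, 0, 0.3], [0, 0, 0, 0, 0, 0, 0.2], [0, 0, 0, 0, 0, 0, -1], [0, 0, 0, 0, 0, 0, -1], [0, 0, 0, 0, 0, 0, -1]]}}

```text
time_s: 24.0
eef_pos: [0.6398, -0.1118, 0.2272]
orientation: [0.15, 3.137, 0.001]
wrist_force: [-1.2, 1.6, 5.0]
opening: 0.059
finger_force: 63.1
```

>>> {"name": "arm_command", "arguments": {"targets": [[0, 0, -0.01, 0, 0, 0, -1], [0, 0, -0.025, 0, 0, 0, -1], [0, 0, -0.045, 0, 0, 0, -1], [0, 0, -0.065, 0, 0, 0, -1], [0, 0, -0.08, 0, 0, 0, -1], [0, 0, -0.09, 0, 0, 0, -1], [0, 0, -0.09, 0, 0, 0, -1], [0, 0, -0.09, 0, 0, 0, -1], [0, 0, -0.09, 0, 0, 0, -1], [0, 0, -0.09, 0, 0, 0, -1], [0, 0, -0.09, 0, 0, 0, -1], [0, 0, -0.09, 0, 0, 0, -1]]}}

```text
time_s: 25.2
eef_pos: [0.6395, -0.1119, 0.2625]
orientation: [-0.15, -3.138, -0.0]
wrist_force: [0.6, 0.6, -2.4]
opening: 0.0592
finger_force: 64.6
```

>>> {"name": "arm_command", "arguments": {"targets": [[0, 0, 0, 0, 0, 0, -1], [0, 0, 0, 0, 0, 0, -1], [0, 0, 0, 0, 0, 0, -1], [0, 0, 0, 0, 0, 0, -1], [0, 0, 0, 0, 0, 0, -1]]}}

```text
time_s: 25.7
eef_pos: [0.6396, -0.1119, 0.2627]
orientation: [-0.15, -3.138, -0.0]
wrist_force: [-0.3, 0.1, -1.5]
opening: 0.0591
finger_force: 64.6
```

```bash
python3 w.py
```

```text
26.0 [ 0.63955778 -0.11187116  0.26267175] [ 0.17 -0.11 -1.69  0.02  0.01  0.01] [0.43 0.4  0.79 0.03 0.03 0.01] [-0.000e+00 -6.567e+01  1.258e+01 -3.515e+01  2.000e-02 -0.000e+00
 -0.000e+00] 0.05873639897936144
```

The far tin weighs about 0.18 kg, so the middle one is heaviest. I set this one down.

>>> {"name": "arm_command", "arguments": {"targets": [[0, 0, 0.01, 0, 0, 0, -1], [0, 0, 0.025, 0, 0, 0, -1], [0, 0, 0.045, 0, 0, 0, -1], [0, 0, 0.06, 0, 0, 0, -1], [0, 0, 0.07, 0, 0, 0, -1], [0, 0, 0.077, 0, 0, 0, -1], [0, 0, 0.081, 0, 0, 0, -1], [0, 0, 0.084, 0, 0, 0, -1], [0, 0, 0.086, 0, 0, 0, -1], [0, 0, 0.088, 0, 0, 0, -1], [0, 0, 0.09, 0, 0, 0, -1], [0, 0, 0.09, 0, 0, 0, -1]]}}

```text
time_s: 27.2
eef_pos: [0.6397, -0.112, 0.2273]
orientation: [0.15, 3.137, 0.0]
wrist_force: [-2.3, 0.4, 4.2]
opening: 0.059
finger_force: 64.9
```

```bash
python3 w.py
```

```text
27.5 [ 0.63967306 -0.1119021   0.22720206] [-2.78  0.69  5.06  0.11  0.56 -0.01] [0.37 0.32 0.57 0.04 0.05 0.03] [ 2.500e-01 -6.338e+01  1.234e+01 -3.235e+01 -6.000e-02 -9.100e-01
  2.000e-02] 0.058974776765912326
```

Resting on the floor. I release, rise, and go back over the middle tin.

>>> {"name": "arm_command", "arguments": {"targets": [[0, 0, 0, 0, 0, 0, 0.4], [0, 0, 0, 0, 0, 0, 0.5], [0, 0, 0, 0, 0, 0, 0.7], [0, 0, 0, 0, 0, 0, 1], [0, 0, 0, 0, 0, 0, 1], [0, 0, 0, 0, 0, 0, 1], [0, 0, -0.05, 0, 0, 0, 1], [0, 0, -0.15, 0, 0, 0, 1], [0, 0, -0.26, 0, 0, 0, 1], [0, 0, -0.317, 0, 0, 0, 1]]}}

```text
time_s: 28.5
eef_pos: [0.6399, -0.1124, 0.3575]
orientation: [0.15, 3.134, -0.0]
wrist_force: [0.7, 0.3, -0.1]
opening: 0.0854
finger_force: 0.0
```

>>> {"name": "arm_command", "arguments": {"targets": [[0.1, -0.008, 0, 0, 0, 0, 1], [0.2, -0.015, 0, 0, 0, 0, 1], [0.238, -0.018, 0, 0, 0, 0, 1], [0.238, -0.018, 0, 0, 0, 0, 1], [0.238, -0.018, 0, 0, 0, 0, 1], [0.238, -0.018, 0, 0, 0, 0, 1]]}}

```text
time_s: 29.1
eef_pos: [0.545, -0.1097, 0.3535]
orientation: [0.149, 3.138, -0.0]
wrist_force: [1.0, -0.3, -0.6]
opening: 0.0851
finger_force: 0.0
```

```bash
python3 look.py pics/w5.png
```

```text
29.1 [ 0.545  -0.1097  0.3535] [ 1.4930e-01  3.1375e+00 -4.0000e-04]
tool z [ 5.e-04 -3.e-04 -1.e+00] y ang 84.55109481866586
wrist [326.9 314.3] [59.  72.9] [ 0.6412 -0.1124  0.105 ]
wrist [315.9 201.6] [69.5 83.8] [ 0.5421 -0.1117  0.105 ]
wrist [312.7  59.3] [ 95.1 101.1] [ 0.4464 -0.1044  0.105 ]
```

All three tins stand where they were, within 1 mm. I grip the middle one and lift it by 0.25 m.

>>> {"name": "arm_command", "arguments": {"targets": [[0, 0, 0.06, 0, 0, 0, 1], [0, 0, 0.13, 0, 0, 0, 1], [0, 0, 0.2, 0, 0, 0, 1], [0, 0, 0.26, 0, 0, 0, 1], [0, 0, 0.3, 0, 0, 0, 1], [0, 0, 0.317, 0, 0, 0, 1], [0, 0, 0.317, 0, 0, 0, 1], [0, 0, 0.317, 0, 0, 0, 1]]}}

```text
time_s: 30.0
eef_pos: [0.5446, -0.1101, 0.2274]
orientation: [0.15, 3.137, -0.0]
wrist_force: [0.6, -0.6, -0.6]
opening: 0.0855
finger_force: 0.0
```

>>> {"name": "arm_command", "arguments": {"targets": [[0, 0, 0, 0, 0, 0, 0.75], [0, 0, 0, 0, 0, 0, 0.6], [0, 0, 0, 0, 0, 0, 0.5], [0, 0, 0, 0, 0, 0, 0.42], [0, 0, 0, 0, 0, 0, 0.36], [0, 0, 0, 0, 0, 0, 0.3], [0, 0, 0, 0, 0, 0, 0.2], [0, 0, 0, 0, 0, 0, -1], [0, 0, 0, 0, 0, 0, -1], [0, 0, 0, 0, 0, 0, -1]]}}

```text
time_s: 31.0
eef_pos: [0.5442, -0.1099, 0.2273]
orientation: [0.15, 3.138, 0.001]
wrist_force: [-2.7, 1.8, 5.8]
opening: 0.0592
finger_force: 62.9
```

>>> {"name": "arm_command", "arguments": {"targets": [[0, 0, -0.01, 0, 0, 0, -1], [0, 0, -0.025, 0, 0, 0, -1], [0, 0, -0.045, 0, 0, 0, -1], [0, 0, -0.07, 0, 0, 0, -1], [0, 0, -0.1, 0, 0, 0, -1], [0, 0, -0.13, 0, 0, 0, -1], [0, 0, -0.16, 0, 0, 0, -1], [0, 0, -0.19, 0, 0, 0, -1], [0, 0, -0.22, 0, 0, 0, -1], [0, 0, -0.25, 0, 0, 0, -1], [0, 0, -0.28, 0, 0, 0, -1], [0, 0, -0.31, 0, 0, 0, -1]]}}

```text
time_s: 32.2
eef_pos: [0.544, -0.11, 0.3517]
orientation: [-0.15, -3.138, -0.0]
wrist_force: [0.3, -0.2, -5.1]
opening: 0.0591
finger_force: 65.3
```

>>> {"name": "arm_command", "arguments": {"targets": [[0, 0, -0.03, 0, 0, 0, -1], [0, 0, -0.06, 0, 0, 0, -1], [0, 0, -0.09, 0, 0, 0, -1], [0, 0, -0.12, 0, 0, 0, -1], [0, 0, -0.15, 0, 0, 0, -1], [0, 0, -0.18, 0, 0, 0, -1], [0, 0, -0.21, 0, 0, 0, -1], [0, 0, -0.235, 0, 0, 0, -1], [0, 0, -0.25, 0, 0, 0, -1], [0, 0, -0.25, 0, 0, 0, -1], [0, 0, -0.25, 0, 0, 0, -1], [0, 0, -0.25, 0, 0, 0, -1]]}}

```text
time_s: 33.4
eef_pos: [0.544, -0.1099, 0.4501]
orientation: [-0.15, -3.137, -0.0]
wrist_force: [-0.3, 1.0, -5.1]
opening: 0.0591
finger_force: 65.3
```

>>> {"name": "arm_command", "arguments": {"targets": [[0, 0, 0, 0, 0, 0, -1], [0, 0, 0, 0, 0, 0, -1], [0, 0, 0, 0, 0, 0, -1], [0, 0, 0, 0, 0, 0, -1], [0, 0, 0, 0, 0, 0, -1], [0, 0, 0, 0, 0, 0, -1], [0, 0, 0, 0, 0, 0, -1], [0, 0, 0, 0, 0, 0, -1]]}}

```text
time_s: 34.2
eef_pos: [0.5441, -0.11, 0.4507]
orientation: [-0.15, -3.138, -0.0]
wrist_force: [0.3, -0.1, -4.8]
opening: 0.0586
finger_force: 65.3
```

```bash
python3 w.py; python3 - <<'E'
from station import bot
import cv2
cv2.imwrite("pics/s5.png",bot.camera("side")["pixels"][:,:,::-1])
E
```

```text
34.5 [ 0.54410767 -0.10997203  0.45068785] [-0.12  0.16 -4.68  0.    0.02  0.01] [0.43 0.46 0.57 0.03 0.02 0.03] [ 0.000e+00 -4.350e+01  4.580e+00 -4.164e+01  2.000e-02 -1.000e-02
  0.000e+00] 0.05883601561916972
```

View pics/s5.png

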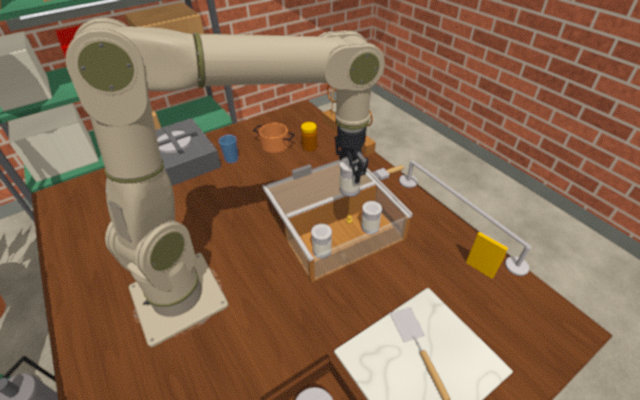

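The side view shows the heavy tin held upright at (349,177). Its underside is about 0.23 m up, the other two tins are standing, and the guard is open.

```bash
python3 -c "
from station import bot
print(bot.close_job())"
```

```text
the job is handed in; nothing more can be done
None
```

The job is handed in: the guard is fully open, all three tins were hefted nearest to farthest (about 0.21, 0.49 and 0.18 kg) and set back in place, and the arm finished at about 34.5 s holding the middle, heaviest one upright with its underside about 0.23 m above the table.

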